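# Square the index boards and snap the post cap on

## Robot

A 7-joint arm with a two-finger parallel gripper is mounted at the origin on the work surface. World frame = base frame: x ahead of the robot, y to its left, z up, the work surface at z = 0. Lengths are in mm, angles in rad, forces in N, time in s.
With the tool pointing down it reaches from about 425 to 925 mm from the base axis. Payload 6.8 kg.
Tool frame: the origin (TCP) lies between the finger pads; the fingertips stand ctrl.tcp_to_tips ahead of it and the grasp point (between the pads) lies 2 mm behind it (ctrl.tcp_to_tips is the distance from the TCP to the fingertips, in mm); z points along the fingers, y is the line along which they close (so a half turn about z gives the same grasp; the last joint's range is limited). The gripper opens to 85 mm and grips with 20 to 120 N. Pads are 22 mm wide; open, the fingers measure 114 mm over their backs; the gripper's body (76 mm by 85 mm) begins 54 mm behind the grasp point. The pads swing forward as they close: fully open they stand 13 mm farther back than shut.
Start: joints at [-1.244, 0.477, 0.022, 1.555, -0.011, 1.109, -0.083], TCP at [284.328, 612.213, 248.308] pointing down, gripper open.
Joint ranges: [-2.96, 2.96], [-0.34, 2.1], [-1.41, 1.46], [0.24, 2.44], [-1.37, 4.51], [0.17, 1.92], [-2.96, 2.96]. Speed limits (rad/s): [2.39, 2.39, 3.14, 3.14, 3.14, 3.14, 3.14].

## Interface

Orientations are given as a unit quaternion [w, x, y, z].
In Python, from plant import sensors, viewer, ctrl, nets gives the robot as it stands.
- The arm moves only by the tool move_arm, never from a script. Its argument "deltas" is a list of rows, each an object of numbers: "x", "y", "z": the shift along the tool's x, y, z in cm; "twist": the turn about the tool's z in degrees. A call has 1 to 12 rows; each row is the pose to reach, as a shift and turn from the pose commanded when the call began, along the tool's axes at that moment; what a row does not reach only later rows make up. A row lasts 1/10 s, in which the tool goes at most 50 mm and 8.59 degrees, less where a joint would pass 70% of its speed; a pose out of reach is approached as far as the arm can. A call with a gripper value outside its range is refused whole. "jaw" is the finger opening in cm, from 0 to 8.54, set as the call begins (left out, the last holds). The fingers move at their own pace and stop on an object; "grip_force" is the grip in N (left out, the last holds). Time passes only in rows, so rows that repeat a pose let the fingers close. It gives the time, the measured TCP pose, the force, the opening and the grip force at its end, in the units of the state.
- sensors.get_state(): the state, without advancing time (a new reading comes with each control period).
- viewer.read_camera(name): name is "side" or "top"; returns the picture (384x512x3 uint8, red, green, blue); there is no depth.
- viewer.camera_params(name): a dict with "vfov" (degrees; the focal length in pixels is half the picture's height over the tangent of half this angle, whatever the lens; pixels are square), "cx", "cy" (the principal point, pixels), "distortion" ([k1, k2, p1, p2, k3] as OpenCV has them; the pictures are not rectified), "R" (3x3) and "t" (3): a world point X has camera coordinates R X + t. Camera axes: x right, y down, z forward; pixel columns grow to the right and rows downward; lengths in mm; the calibration is good to about 2 mm. A picture is of the moment at which its call begins. camera_params takes no time and is no camera call.
- ctrl.hand_in(): hands the job in; it is judged then, once.
Trained networks look in the newest picture that a camera, given by its name, has taken for a name from the list of things; names that differ only in an ending like _2 or _b are one class to them, and where a whole thing is asked for, a point or a joint stands for the part that bears it (a point fixed in the world has none). Each returns a list of dicts, best first, with "confidence" (0 to 1); they miss things now and then, are a little off and sometimes report something else, mostly with a low value. They report only what shows in the picture. A call takes as long as a camera call. They do not tell look-alikes from the thing itself.
- nets.spot_in(thing, camera): "at" ([x, y, z] in mm, in the coordinates of the camera as it stood for that picture, good to about 4 mm: the middle of the surface that is visible of it).
The state is a dict: "clock": time; "joint_pos": joint angles; "qd": joint speeds; "effort": joint torques, N m; "tcp_pos": TCP position; "ee_rot": TCP orientation; "contact_force": force on the tool from outside, world axes, zero at the start; "torque": the same for the moment, N m; "finger_gap": finger opening in mm; "gripper_force": force on a finger pad.
Only numpy, scipy, OpenCV 4.12 (cv2) and the standard library are available. Lean on these libraries where they do the work, as an engineer would, in place of code of your own. Each camera call takes 0.05 s, during which the arm holds its last target. There are 200 camera calls.

## Task

On the blue stand, first tap the four fanned-out index boards back until their long edges all lie flush along the aluminium fence. Then fetch the orange cap and press it, mouth down, straight onto the steel stud until it clicks past the snap bumps and sits on the black washer with the boards still flush, and keep pressing: finish while your fingers are still firmly pushing the cap down against the washer. Leave the mug, the calculator and the mouse where they are.

Things in the scene. Friction and masses are not known exactly. Their poses are not given: they have to be found in the camera images.
- stand: Blue plastic stand, fixed to the desk, 90 x 200 x 12 mm. Origin: on the desk, directly under the axis of its upright steel stud. In its own frame the base spans x -45 to +45 mm, y +35 to -165 mm; the index boards lie along its -y from the stud; the fence is on its -x side.
- stud_top (a point): Centre of the tip of the steel stud, 69 mm above the desk. The stud is 12 mm in diameter; its top 7 mm taper to 6 mm.
- bumps (a point): Point on the stud's axis, 56 mm above the desk, level with four sprung round brass bumps that stand 4.5 mm out of the stud all round (21 mm over the bumps).
- fence_mid (a point): Middle of the top edge of the aluminium fence, on the side facing the boards: in the stand's frame x = -31.5, y = -100, z = 44 mm. The fence is 85 mm long along the stand's y and 6 mm thick.
- board1 (a joint): Angle (rad) of the lowest board (green) about the stud: 0 = long edge flush along the fence (stopped there); grows as the free end swings away, towards the stand's +x; at most 0.75. Friction is light, 0.3 N at 100 mm from the stud: it stays where left. The board takes up 20 to 24 mm above the desk; 8 mm is free between it and the base.
- board2 (a joint): Angle of the second board (yellow), as board1; it lies 24.5 to 28.5 mm above the desk and turns by itself.
- board3 (a joint): Angle of the third board (white), as board1; 29 to 33 mm above the desk.
- board4 (a joint): Angle of the topmost board (grey), as board1; 33.5 to 37.5 mm above the desk.
- board1_end (a point): Middle of the free short edge of the lowest board, 150 mm from the stud's axis. Every board is 60 mm wide, 170 long, 4 thick and reaches 20 mm behind the stud's axis; the stud passes through it midway across its width.
- board2_end (a point): The same on the second board.
- board3_end (a point): The same on the third board.
- board4_end (a point): The same on the topmost board.
- cap: Loose orange ribbed snap cap, cylinder 34 mm in diameter, 32 mm high, about 40 g, closed on top, standing mouth down on the desk. Origin: centre of the mouth (underside), z up. Mouth 26 mm wide, narrowing evenly to a 16 mm lip 5 to 6.5 mm in; beyond it the bore is 23 mm wide up to 28 mm.
- cap_top (a point): Centre of the cap's flat top, 32 mm above its mouth. Going onto the stud, its flared mouth meets the bumps at about 55 mm above the desk; the push rises to some 7 to 15 N near 53 mm, then drops (the click) and from 49 mm the cap pulls itself down by some 10 N, home on the washer at 46.5 mm. It can be pressed on to 44 mm. Let go, it stays snapped on.
- washer: Black sprung washer round the stud above the boards, 31 mm in diameter, 6 mm thick. Origin: centre of its underside, 41 mm above the desk when free, so its top is at 47 mm. It can be pressed down 3 mm: about 1 N at first touch, 10 N at full travel, then it stops hard.
- mug: White mug, 80 mm in diameter, 85 mm high, origin under its centre. Bystander.
- calculator: Grey desk calculator, 150 x 105 x 20 mm, origin under its centre. Bystander.
- mouse: Red computer mouse, about 75 x 62 x 35 mm, origin under the middle of its hump. Bystander.
Mind the look-alikes: they are no part of the job. Several things have the shape of the cap; the one meant has the colours described above.

How it is judged (in metres and radians):
On the way, in this order (a step that is already met when the one before it is completed fails the run):
1. all four boards lie flush along the fence (within 0.04 rad) (value of joint each of board1, board2, board3, board4 below 0.04 rad), for 0.2 s.
2. the cap is snapped onto the stud, down on the washer, upright (z of cap in the frame of stand below 0.0478 m and horizontal distance between cap and stud_top below 0.004 m and angle between cap's own z axis and vertical below 0.12 rad), for 0.1 s.
At the end, for the whole second after the job is handed in: All four boards within 0.04 rad of the fence; the cap snapped on, its mouth less than 47.8 mm above the desk, within 4 mm of the stud's axis and upright within 0.12 rad; the fingers are on the cap and it presses on the washer with more than 4 N throughout the last second (all of step 1 and all of step 2 and contact force between cap and washer above 4 N and contact force between the fingers and cap above 3 N); the arm keeps its last pose, push and grip.
It fails at once if the mug is pushed aside (more than 30 mm) (distance of mug from where it was at the start of the episode above 0.03 m).
It fails at once if the calculator is pushed aside (more than 30 mm) (distance of calculator from where it was at the start of the episode above 0.03 m).
It fails at once if the mouse is pushed aside (more than 30 mm) (distance of mouse from where it was at the start of the episode above 0.03 m).
It also fails if it takes over 70 s, if anything falls off the work surface, if the arm or the gripper's body presses on something with over 40 N, if the wrist force passes 120 N, or if a joint passes its speed limit or range.

## Working session

There is one attempt and no reset: what is moved stays moved. The work goes in short steps, Python scripts to look and compute and a tool call to move; the robot and the scene stay as the last step left them, time stands still between calls to the robot, and variables do not carry over. Pictures are saved under pics/ and viewed, at most 10 in all, crops included, and the job is handed in when it is done.

Besides the shell and the picture viewer there is one more tool, called after "Emit:" as name(argument=value, ...), one argument or row to a line, values as JSON. move_arm: Moves the arm, as the interface text tells. Its arguments: {"type":"object","properties":{"deltas":{"type":"array"},"jaw":{"type":"number"},"grip_force":{"type":"number"}},"required":["deltas"]}

```bash
ls; mkdir -p pics
cat > h.py <<'E'
import numpy as np, cv2
from plant import sensors, viewer, ctrl, nets
def cam(n):
    p=viewer.camera_params(n); f=192/np.tan(np.radians(p['vfov'])/2)
    K=np.array([[f,0,p['cx']],[0,f,p['cy']],[0,0,1]]); return K,np.array(p['distortion'],float),np.array(p['R']),np.array(p['t'],float)
def proj(n,X):
    K,d,R,t=cam(n); return cv2.projectPoints(np.atleast_2d(np.array(X,float)),cv2.Rodrigues(R)[0],t,K,d)[0].reshape(-1,2)
def atz(n,uv,z):
    K,d,R,t=cam(n); q=cv2.undistortPoints(np.array(uv,float).reshape(-1,1,2),K,d).reshape(-1,2)
    o=-R.T@t; D=np.c_[q,np.ones(len(q))]@R; return o+D*((z-o[2])/D[:,2])[:,None]
def tri(uvs):
    A=[];b=[]
    for n,uv in uvs.items():
        o=-cam(n)[2].T@cam(n)[3]; d=atz(n,[uv],0)[0]-o; d/=np.linalg.norm(d); P=np.eye(3)-np.outer(d,d); A.append(P); b.append(P@o)
    return np.linalg.solve(sum(A),sum(b))
def snap(n,f):
    im=viewer.read_camera(n); cv2.imwrite('pics/'+f,im[:,:,::-1]); return im
def spot(th,n):
    K,d,R,t=cam(n); return [(np.round(R.T@(np.array(r['at'])-t)),round(r['confidence'],2)) for r in nets.spot_in(th,n)]
E
python3 - <<'E'
from h import *
for n in('side','top'):
    snap(n,n+'0.png'); R,t=cam(n)[2:]; print(n,np.round(-R.T@t),np.round(R[2],2))
    for th in 'stand stud_top cap washer board1_end board4_end mug calculator mouse'.split(): print(th,spot(th,n))
print(ctrl.tcp_to_tips,sensors.get_state())
E
```

```text
pics
side [370. 888. 699.] [ 0.14 -0.81 -0.57]
stand []
stud_top [(array([541.,  24.,  30.]), 0.96)]
cap [(array([448., 229.,  25.]), 0.79)]
washer [(array([565.,  17.,  42.]), 0.52), (array([526.,  81.,  48.]), 0.44)]
board1_end []
board4_end [(array([568.,  17.,  36.]), 0.85)]
mug [(array([670., 381.,  54.]), 0.63), (array([567.,  15.,  38.]), 0.5)]
calculator [(array([ 424., -333.,   19.]), 0.97)]
mouse [(array([ 679., -298.,   22.]), 0.52)]
top [ 436.   24. 1026.] [ 0.11  0.   -0.99]
stand [(array([543.,  -5.,  36.]), 0.85)]
stud_top [(array([541.,  -4.,  34.]), 0.56)]
cap [(array([445., 216.,  36.]), 0.66), (array([351., 214.,  30.]), 0.53)]
washer []
board1_end [(array([557., -39.,  23.]), 0.57)]
board4_end [(array([565.,   9.,  39.]), 0.85)]
mug [(array([676., 375.,  41.]), 0.61)]
calculator [(array([ 426., -349.,   22.]), 0.59)]
mouse [(array([ 674., -311.,   28.]), 0.84)]
17.0 {'clock': 1.0, 'joint_pos': array([-1.24411366,  0.47699706,  0.02237457,  1.55540667, -0.01152317,
        1.10933099, -0.08311267]), 'qd': array([-7.37785801e-04, -1.69623400e-04, -5.05637230e-04, -2.68966264e-04,
        1.62034303e-03, -3.76641850e-05,  1.15506050e-03]), 'effort': array([-1.00813736e-04, -5.96331775e+01,  1.60667438e+00, -2.81535548e+01,
        1.24509592e-02,  1.62062734e-03, -1.58123737e-05]), 'tcp_pos': array([284.29495728, 612.21237898, 248.30655608]), 'ee_rot': array([-2.36879312e-05,  2.15693624e-01,  9.76461090e-01, -3.73118230e-06]), 'contact_force': array([ 0.34082716, -0.00489698,  0.35144338]), 'torque': array([-0.0346891 ,  0.02028802, -0.04139889]), 'gripper_force': 0.0, 'finger_gap': 85.68220420607415}
```

View pics/side0.png

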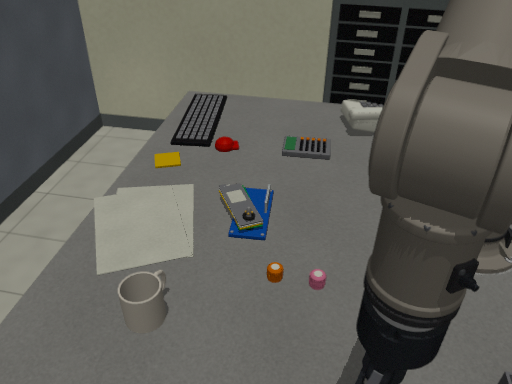

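View pics/top0.png

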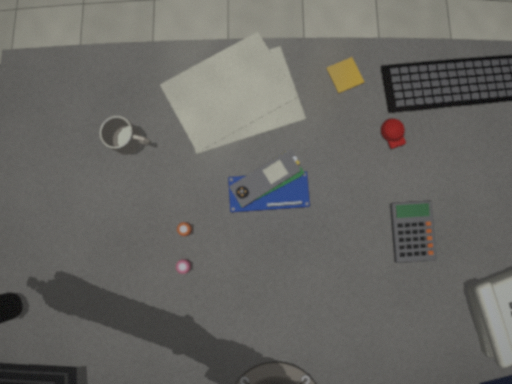

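Side view: the orange cap is at (275,271) and the pink look-alike at (318,278). In the top view they are at (184,229) and (183,267). The orange one is the target. The stand's stud is at side (249,214) and top (242,191), with the boards fanned away from the fence, whose strip is at top (285,204). Next I'll check with a close crop.

Run:
```python
from h import *
a=cv2.imread('pics/top0.png');s=cv2.imread('pics/side0.png')
A=cv2.resize(a[140:245,165:320],None,fx=5,fy=5,interpolation=2)[:, :775]
c=cv2.resize(s[175:290,210:335],None,fx=5,fy=5,interpolation=2)
cv2.imwrite('pics/ct.png',A);cv2.imwrite('pics/cs.png',c)
# colour centroids
for n,im,box in(('top',a,(165,245,165,205)),('side',s,(255,290,262,292))):
    r=im[box[0]:box[1],box[2]:box[3]];h=cv2.cvtColor(r,cv2.COLOR_BGR2HSV)
    m=(h[...,0]>3)&(h[...,0]<18)&(h[...,1]>150);v,u=np.nonzero(m);print(n,m.sum(),u.min()+box[2],u.max()+box[2],v.min()+box[0],v.max()+box[0])
    K,d,R,t=cam(n)
    m=cv2.inRange(cv2.cvtColor(im,cv2.COLOR_BGR2HSV),(108,150,60),(125,255,255))
    v,u=np.nonzero(m[150:250,200:330]);print('blue',u.min()+200,u.max()+200,v.min()+150,v.max()+150)
```

```text
Traceback (most recent call last):
ValueError: zero-size array to reduction operation minimum which has no identity
```

View pics/ct.png

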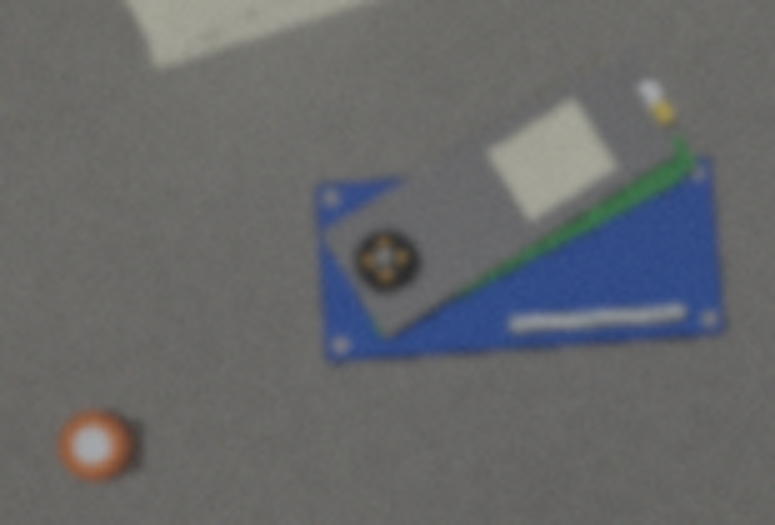

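View pics/cs.png

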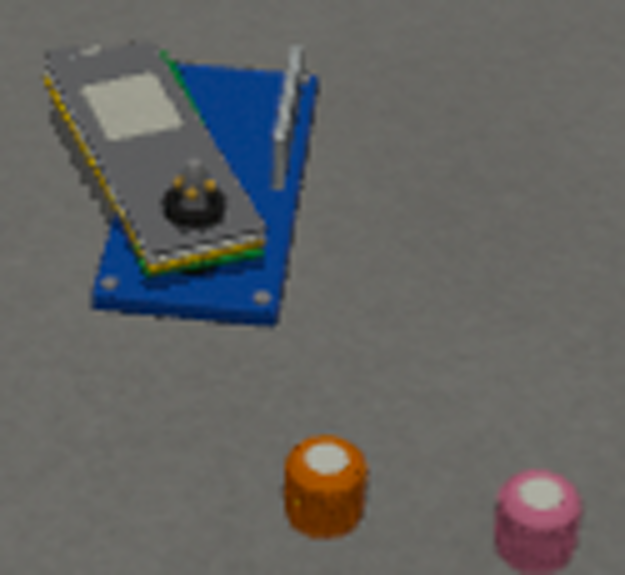

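Run:
```python
from h import *
T=lambda x,y:((x+.5)/5-.5+165,(y+.5)/5-.5+140)
S=lambda x,y:((x+.5)/5-.5+210,(y+.5)/5-.5+175)
c=atz('top',[T(318,185),T(712,157),T(722,330),T(328,360)],12);print('corners top',c.round(1).tolist())
cs=atz('side',[S(93,306),S(277,323),S(317,76)],12);print('side',cs.round(1).tolist())
for w in(c,):
    ey=(w[0]-w[1]+w[3]-w[2]);L=np.linalg.norm(ey)/2;ey/=2*L;ex=np.array([ey[1],-ey[0],0]);
    o=w.mean(0)+65*ey;print('L',L,'W',np.linalg.norm(w[0]-w[3]),'ey',ey,'ex',ex,'stud',o)
print('stud tri',tri({'top':T(386,257),'side':S(194,163)}), 'top@69',atz('top',[T(386,257)],69),'washer@47',atz('top',[T(387,261)],47),'side@69',atz('side',[S(194,163)],69),'side wash@47',atz('side',[S(194,199)],47))
print('captop tri',tri({'top':T(94,446),'side':S(327,459)}),atz('top',[T(94,446)],32),atz('side',[S(327,459)],32))
print('fence',atz('top',[T(510,321),T(685,309)],44), 'pred mid', o-31.5*ex-100*ey)
print('b1 end corner',atz('top',[T(692,170)],24),'b4 corners',atz('top',[T(615,50),T(685,150)],37.5))
```

```text
corners top [[573.5, 106.5, 12.0], [584.2, -91.4, 12.0], [497.2, -93.8, 12.0], [485.8, 102.4, 12.0]]
side [[571.0, 118.9, 12.0], [483.5, 113.4, 12.0], [496.0, -91.3, 12.0]]
L 197.3430465036192 W 87.86008382657913 ey [-0.05589807  0.99843648  0.        ] ex [0.99843648 0.05589807 0.        ] stud [531.53836616  70.83079709  12.        ]
stud tri [531.70288961  70.26548959  66.85865054] top@69 [[531.01801091  70.10400552  69.        ]] washer@47 [[531.25624751  70.71697257  47.        ]] side@69 [[531.63315702  73.02706164  69.        ]] side wash@47 [[531.64380654  72.53422633  47.        ]]
captop tri [444.85787416 215.77182925  30.23006636] [[444.73944685 215.4206614   32.        ]] [[444.76254627 217.55695496  32.        ]]
fence [[501.4701679   11.99305599  44.        ]
 [505.72579506 -72.50121447  44.        ]] pred mid [505.6774241  -30.77364019  12.        ]
b1 end corner [[576.09981935 -79.88371539  24.        ]] b4 corners [[634.50951085 -42.3172326   37.5       ]
 [584.15509113 -75.34774827  37.5       ]]
```

```bash
cat >> h.py <<'E'
from scipy.spatial.transform import Rotation as Ro
STUD=np.array([531.4,71.,0]); EY=np.array([-.0559,.9984,0]); EX=np.array([.9984,.0559,0])
def st(x,y,z): return STUD+x*EX+y*EY+[0,0,z]
def rel(goal,yaw=None):
    """tool-axis shift (cm) and twist(deg) to TCP goal; yaw= world angle (deg) of tool y"""
    s=sensors.get_state(); q=s['ee_rot']; R=Ro.from_quat([q[1],q[2],q[3],q[0]]).as_matrix()
    a=np.degrees(np.arctan2(R[1,1],R[0,1])); tw=None if yaw is None else (a-yaw+90)%180-90
    print('t',round(s['clock'],2),'tcp',s['tcp_pos'].round(1),'yaw',round(a,1),'gap',round(s['finger_gap'],1),'F',s['contact_force'].round(1),'| delta',(R.T@(goal-s['tcp_pos'])/10).round(2),'twist',tw)
E
python3 -c "
from h import *
rel(st(175,-100,100),93.2); print(st(175,-100,100))"
```

```text
t 1.0 tcp [284.3 612.2 248.3] yaw 65.1 gap 85.7 F [ 0.3 -0.   0.4] | delta [-65.36 -39.25  14.83] twist -28.112447695419192
[711.71   -19.0575 100.    ]
```

Emit:
move_arm(
  deltas=[
    {"x":-65.4,"y":-39.3,"z":0,"twist":-28.1},
    {"x":-65.4,"y":-39.3,"z":0,"twist":-28.1},
    {"x":-65.4,"y":-39.3,"z":0,"twist":-28.1},
    {"x":-65.4,"y":-39.3,"z":0,"twist":-28.1},
    {"x":-65.4,"y":-39.3,"z":0,"twist":-28.1},
    {"x":-65.4,"y":-39.3,"z":0,"twist":-28.1},
    {"x":-65.4,"y":-39.3,"z":0,"twist":-28.1},
    {"x":-65.4,"y":-39.3,"z":0,"twist":-28.1},
    {"x":-65.4,"y":-39.3,"z":0,"twist":-28.1},
    {"x":-65.4,"y":-39.3,"z":0,"twist":-28.1},
    {"x":-65.4,"y":-39.3,"z":0,"twist":-28.1},
    {"x":-65.4,"y":-39.3,"z":0,"twist":-28.1},
  ],
  jaw=0,
  grip_force=40,
)

```text
clock: 2.2
tcp_pos: [621.5, 113.5, 248.6]
ee_rot: [0.0, -0.028, 1.0, 0.0]
contact_force: [0.6, 1.1, 0.0]
finger_gap: 0.1
gripper_force: 0.0
```

```bash
python3 -c "
from h import *
rel(st(175,-100,32),93.2)"
```

```text
t 2.2 tcp [621.5 113.5 248.6] yaw 93.2 gap 0.1 F [0.6 1.1 0. ] | delta [ -8.25 -13.75  21.66] twist -0.002368550346730558
```

Emit:
move_arm(
  deltas=[
    {"x":-8.2,"y":-13.7,"z":0},
    {"x":-8.2,"y":-13.7,"z":0},
    {"x":-8.2,"y":-13.7,"z":0},
    {"x":-8.2,"y":-13.7,"z":0},
    {"x":-8.2,"y":-13.7,"z":5},
    {"x":-8.2,"y":-13.7,"z":10},
    {"x":-8.2,"y":-13.7,"z":14},
    {"x":-8.2,"y":-13.7,"z":17},
    {"x":-8.2,"y":-13.7,"z":19},
    {"x":-8.2,"y":-13.7,"z":21},
    {"x":-8.2,"y":-13.7,"z":21.4},
    {"x":-8.2,"y":-13.7,"z":21.4},
  ],
)

```text
$.deltas[0]: bad value
```

```bash
python3 -c "
from h import *
rel(st(70,-100,33),93.2)
snap('top','t1.png');snap('side','s1.png')
a=cv2.imread('pics/t1.png')[110:240,190:350];s=cv2.imread('pics/s1.png')[150:280,180:340]
cv2.imwrite('pics/c1.png',np.vstack([cv2.resize(a,None,fx=2.3,fy=2.3,interpolation=2),cv2.resize(s,None,fx=2.3,fy=2.3,interpolation=2)]))"
```

```text
t 2.2 tcp [621.5 113.5 248.6] yaw 93.2 gap 0.1 F [0.6 1.1 0. ] | delta [  2.25 -13.75  21.55] twist -0.002368550346730558
```

View pics/c1.png

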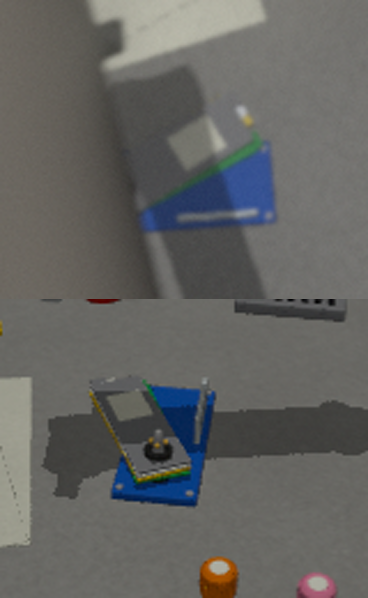

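The move was refused because rows need a twist. The picture shows the boards unmoved, the stud at about (158,443) in the crop and the fence at (205,410). I'll retry with the twist given.

Emit:
move_arm(
  deltas=[
    {"x":-8.2,"y":-13.7,"z":0,"twist":0},
    {"x":-8.2,"y":-13.7,"z":0,"twist":0},
    {"x":-8.2,"y":-13.7,"z":0,"twist":0},
    {"x":-8.2,"y":-13.7,"z":0,"twist":0},
    {"x":-8.2,"y":-13.7,"z":5,"twist":0},
    {"x":-8.2,"y":-13.7,"z":10,"twist":0},
    {"x":-8.2,"y":-13.7,"z":14,"twist":0},
    {"x":-8.2,"y":-13.7,"z":17,"twist":0},
    {"x":-8.2,"y":-13.7,"z":19,"twist":0},
    {"x":-8.2,"y":-13.7,"z":21,"twist":0},
    {"x":-8.2,"y":-13.7,"z":21.4,"twist":0},
    {"x":-8.2,"y":-13.7,"z":21.4,"twist":0},
  ],
)

```text
clock: 3.5
tcp_pos: [709.6, -16.5, 33.8]
ee_rot: [-0.001, -0.028, 1.0, 0.0]
contact_force: [-0.4, -0.3, 0.1]
finger_gap: -0.1
gripper_force: 0.0
```

```bash
python3 -c "
from h import *
rel(st(46,-100,32.5),93.2)"
```

```text
t 3.5 tcp [709.6 -16.5  33.8] yaw 93.2 gap -0.1 F [-0.4 -0.3  0.1] | delta [12.7  -0.27  0.15] twist 0.002882824657987726
```

Emit:
move_arm(
  deltas=[
    {"x":1.5,"y":-0.2,"z":0.1,"twist":0},
    {"x":3,"y":-0.2,"z":0.1,"twist":0},
    {"x":4.5,"y":-0.2,"z":0.1,"twist":0},
    {"x":5.5,"y":-0.2,"z":0.1,"twist":0},
    {"x":6.5,"y":-0.2,"z":0.1,"twist":0},
    {"x":7.5,"y":-0.2,"z":0.1,"twist":0},
    {"x":8.5,"y":-0.2,"z":0.1,"twist":0},
    {"x":9.5,"y":-0.2,"z":0.1,"twist":0},
    {"x":10.5,"y":-0.2,"z":0.1,"twist":0},
    {"x":11.2,"y":-0.2,"z":0.1,"twist":0},
    {"x":11.9,"y":-0.2,"z":0.1,"twist":0},
    {"x":12.4,"y":-0.2,"z":0.1,"twist":0},
  ],
)

```text
clock: 4.7
tcp_pos: [585.8, -26.0, 33.3]
ee_rot: [-0.0, -0.028, 1.0, -0.0]
contact_force: [2.4, -1.4, 0.5]
finger_gap: -0.0
gripper_force: 0.8
```

Emit:
move_arm(
  deltas=[
    {"x":0.1,"y":0,"z":0,"twist":0},
    {"x":0.2,"y":0,"z":0,"twist":0},
    {"x":0.3,"y":0,"z":0,"twist":0},
    {"x":0.3,"y":0,"z":0,"twist":0},
  ],
)

```text
clock: 5.1
tcp_pos: [583.5, -26.0, 33.3]
ee_rot: [0.0, -0.028, 1.0, 0.0]
contact_force: [1.4, -0.1, 1.0]
finger_gap: -0.0
gripper_force: 0.5
```

Emit:
move_arm(
  deltas=[
    {"x":0.1,"y":0,"z":0,"twist":0},
    {"x":0.2,"y":0,"z":0,"twist":0},
    {"x":0.3,"y":0,"z":0,"twist":0},
    {"x":0.3,"y":0,"z":0,"twist":0},
  ],
)

```text
clock: 5.5
tcp_pos: [580.1, -26.2, 33.3]
ee_rot: [-0.0, -0.028, 1.0, 0.0]
contact_force: [0.3, 0.1, 0.3]
finger_gap: -0.2
gripper_force: 0.5
```

Emit:
move_arm(
  deltas=[
    {"x":0.1,"y":0,"z":0,"twist":0},
    {"x":0.2,"y":0,"z":0,"twist":0},
    {"x":0.2,"y":0,"z":0,"twist":0},
  ],
)

```text
clock: 5.8
tcp_pos: [578.1, -26.3, 33.3]
ee_rot: [-0.0, -0.028, 1.0, 0.0]
contact_force: [1.8, -1.0, 0.1]
finger_gap: -0.4
gripper_force: 0.5
```

Emit:
move_arm(
  deltas=[
    {"x":0.1,"y":0,"z":0,"twist":0},
    {"x":0.2,"y":0,"z":0,"twist":0},
    {"x":0.2,"y":0,"z":0,"twist":0},
  ],
)

```text
clock: 6.1
tcp_pos: [577.9, -26.3, 33.5]
ee_rot: [0.002, -0.028, 1.0, -0.0]
contact_force: [6.2, -0.6, -4.8]
finger_gap: 0.3
gripper_force: 2.9
```

Emit:
move_arm(
  deltas=[
    {"x":0.1,"y":0,"z":0,"twist":0},
    {"x":0.15,"y":0,"z":0,"twist":0},
    {"x":0.15,"y":0,"z":0,"twist":0},
  ],
)

```text
clock: 6.4
tcp_pos: [577.8, -26.2, 33.6]
ee_rot: [0.003, -0.028, 1.0, -0.0]
contact_force: [9.7, -0.6, -8.7]
finger_gap: -0.1
gripper_force: 4.7
```

Emit:
move_arm(
  deltas=[
    {"x":0,"y":0,"z":0,"twist":0},
    {"x":0,"y":0,"z":0,"twist":0},
    {"x":-1,"y":0,"z":0,"twist":0},
    {"x":-3,"y":0,"z":0,"twist":0},
    {"x":-4,"y":0,"z":-3,"twist":0},
    {"x":-4,"y":0,"z":-8,"twist":0},
    {"x":-4,"y":0,"z":-13,"twist":0},
    {"x":-4,"y":0,"z":-17,"twist":0},
    {"x":-4,"y":0,"z":-17,"twist":0},
  ],
)

```text
clock: 7.3
tcp_pos: [617.9, -24.1, 209.6]
ee_rot: [0.005, -0.028, 1.0, 0.0]
contact_force: [0.2, 0.0, 0.3]
finger_gap: -0.0
gripper_force: 0.0
```

```bash
python3 -c "
from h import *
rel(np.array([444.8,216.2,204]),93.2)
"
```

```text
t 7.3 tcp [617.9 -24.1 209.6] yaw 93.2 gap -0.0 F [0.2 0.  0.3] | delta [15.95 24.95  0.42] twist -0.01419988141365991
```

Emit:
move_arm(
  deltas=[
    {"x":2,"y":4,"z":0,"twist":0},
    {"x":5,"y":8,"z":0,"twist":0},
    {"x":8,"y":12,"z":0,"twist":0},
    {"x":11,"y":16,"z":0,"twist":0},
    {"x":13,"y":20,"z":0,"twist":0},
    {"x":15,"y":23,"z":0,"twist":0},
    {"x":16,"y":25,"z":0,"twist":0},
    {"x":16,"y":25,"z":0,"twist":0},
    {"x":16,"y":25,"z":0,"twist":0},
    {"x":16,"y":25,"z":0,"twist":0},
  ],
  jaw=7,
)

```text
clock: 8.3
tcp_pos: [441.5, 215.1, 202.9]
ee_rot: [-0.0, -0.027, 1.0, -0.001]
contact_force: [0.1, 0.1, -1.0]
finger_gap: 69.6
gripper_force: 0.0
```

```bash
python3 -c "
from h import *
rel(np.array([444.8,216.2,35]),93.2)
snap('top','t2.png');snap('side','s2.png')
a=cv2.imread('pics/t2.png')[150:250,165:325];s=cv2.imread('pics/s2.png')[175:275,210:290]
cv2.imwrite('pics/c2.png',np.hstack([cv2.resize(a,None,fx=3,fy=4,interpolation=2),cv2.resize(s,None,fx=4,fy=4,interpolation=2)]))"
```

```text
t 8.3 tcp [441.5 215.1 202.9] yaw 93.1 gap 69.6 F [ 0.1  0.1 -1. ] | delta [-0.35  0.11 16.79] twist -0.11654221614405458
```

View pics/c2.png

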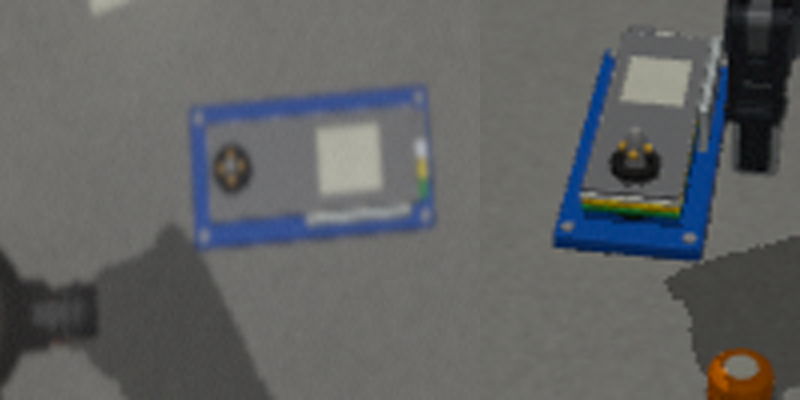

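Both views show the boards flush along the fence. The orange cap is in place at crop (740,375), so I'll go down onto it.

Emit:
move_arm(
  deltas=[
    {"x":-0.3,"y":0.1,"z":3,"twist":0},
    {"x":-0.3,"y":0.1,"z":6,"twist":0},
    {"x":-0.3,"y":0.1,"z":9,"twist":0},
    {"x":-0.3,"y":0.1,"z":12,"twist":0},
    {"x":-0.3,"y":0.1,"z":14,"twist":0},
    {"x":-0.3,"y":0.1,"z":16,"twist":0},
    {"x":-0.3,"y":0.1,"z":17.5,"twist":0},
    {"x":-0.3,"y":0.1,"z":18,"twist":0},
    {"x":-0.3,"y":0.1,"z":18.1,"twist":0},
    {"x":-0.3,"y":0.1,"z":18.1,"twist":0},
  ],
)

```text
clock: 9.4
tcp_pos: [444.6, 217.4, 22.7]
ee_rot: [0.0, -0.027, 1.0, 0.0]
contact_force: [-0.5, 0.1, 1.0]
finger_gap: 70.2
gripper_force: 0.0
```

```bash
python3 -c "
from h import *
rel(np.array([444.8,216.2,21]),93.2)"
```

```text
t 9.4 tcp [444.6 217.4  22.7] yaw 93.1 gap 70.2 F [-0.5  0.1  1. ] | delta [-0.01 -0.12  0.17] twist -0.0527606781612775
```

Emit:
move_arm(
  deltas=[
    {"x":0,"y":0,"z":0.1,"twist":0},
    {"x":0,"y":0,"z":0.1,"twist":0},
    {"x":0,"y":0,"z":0.1,"twist":0},
    {"x":0,"y":0,"z":0.1,"twist":0},
    {"x":0,"y":0,"z":0.1,"twist":0},
    {"x":0,"y":0,"z":0.1,"twist":0},
    {"x":0,"y":0,"z":0.1,"twist":0},
    {"x":0,"y":0,"z":0.1,"twist":0},
  ],
  jaw=2.5,
  grip_force=70,
)

```text
clock: 10.2
tcp_pos: [444.4, 217.8, 22.1]
ee_rot: [0.0, -0.028, 1.0, 0.0]
contact_force: [-1.1, -1.0, 6.1]
finger_gap: 31.0
gripper_force: 68.7
```

Emit:
move_arm(
  deltas=[
    {"x":0,"y":0,"z":-3,"twist":0},
    {"x":0,"y":0,"z":-6,"twist":0},
    {"x":0,"y":0,"z":-9,"twist":0},
    {"x":0,"y":0,"z":-11,"twist":0},
    {"x":0,"y":0,"z":-12,"twist":0},
    {"x":0,"y":0,"z":-12,"twist":0},
    {"x":0,"y":0,"z":-12,"twist":0},
  ],
)

```text
clock: 10.9
tcp_pos: [443.6, 217.4, 140.6]
ee_rot: [-0.0, -0.028, 1.0, -0.0]
contact_force: [0.8, 0.6, -1.0]
finger_gap: 31.1
gripper_force: 69.3
```

```bash
python3 -c "
from h import *
rel(STUD+[0,0,142],93.2)
snap('side','s3.png');s=cv2.imread('pics/s3.png')[180:300,210:330]
cv2.imwrite('pics/c3.png',cv2.resize(s,None,fx=5,fy=5,interpolation=2))"
```

```text
t 10.9 tcp [443.6 217.4 140.6] yaw 93.2 gap 31.1 F [ 0.8  0.6 -1. ] | delta [ -7.95 -15.11  -0.14] twist -0.003701580487074807
```

View pics/c3.png

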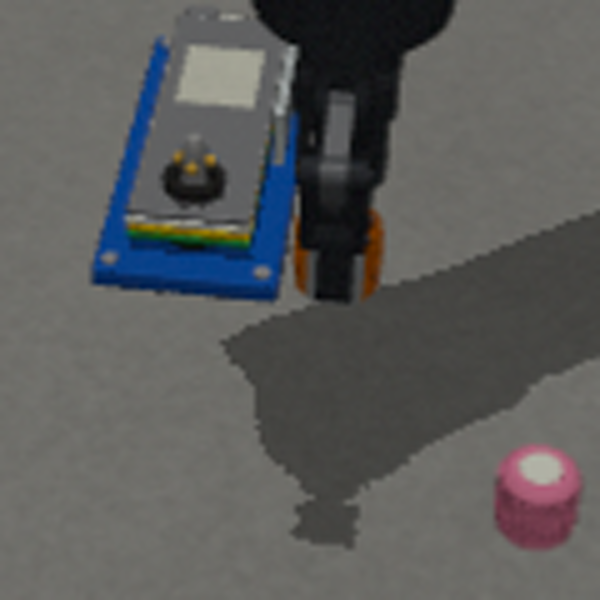

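The orange cap is held at crop (340,255), and the pink one at (540,495) is untouched. The boards are still flush. Next I'll check how the cap is centred in the grip.

```bash
python3 -c "
from h import *
S=lambda p:((np.array(p)-[210,180]+.5)*5-.5).round(1)
for dx in(-5,0,5): print(dx,[S(proj('side',[443.6+dx+e,217.4,z])[0]).tolist() for z in(118.5,134) for e in(17,-17)])
s=cv2.imread('pics/s3.png');h=cv2.cvtColor(s,cv2.COLOR_BGR2HSV)
for v in range(220,242,2):
  u=np.nonzero((h[v,260:300,0]<20)&(h[v,260:300,1]>150))[0]; print(v,u.min()+260 if len(u) else None,u.max()+260 if len(u) else None)
print([proj('side',[443.6+e,217.4,z])[0].round(1).tolist() for z in(118.5,134) for e in(17,-17)])
"
```

```text
-5 [[308.8, 275.4], [392.7, 286.5], [310.1, 245.8], [394.9, 256.8]]
0 [[296.5, 273.8], [380.3, 284.8], [297.7, 244.1], [382.3, 255.2]]
5 [[284.3, 272.1], [367.9, 283.2], [285.4, 242.5], [369.8, 253.5]]
220 None None
222 284 284
224 269 285
226 269 286
228 269 285
230 269 285
232 269 285
234 269 285
236 269 284
238 283 284
240 None None
[[268.9, 234.4], [285.7, 236.6], [269.1, 228.4], [286.1, 230.6]]
```

Emit:
move_arm(
  deltas=[
    {"x":-2,"y":-4,"z":0,"twist":0},
    {"x":-4,"y":-8,"z":0,"twist":0},
    {"x":-6,"y":-12,"z":0,"twist":0},
    {"x":-7.4,"y":-14,"z":0,"twist":0},
    {"x":-7.9,"y":-15,"z":0,"twist":0},
    {"x":-7.9,"y":-15,"z":0,"twist":0},
    {"x":-7.9,"y":-15,"z":0,"twist":0},
    {"x":-7.9,"y":-15,"z":0,"twist":0},
  ],
)

```text
clock: 11.75
tcp_pos: [530.3, 74.2, 140.9]
ee_rot: [-0.001, -0.029, 1.0, 0.0]
contact_force: [0.8, -0.4, -0.0]
finger_gap: 31.1
gripper_force: 69.4
```

```bash
python3 -c "
from h import *
rel(np.array([531.4,72.4,96]),93.2)
snap('side','s4.png');s=cv2.imread('pics/s4.png')[150:250,200:300]
cv2.imwrite('pics/c4.png',cv2.resize(s,None,fx=6,fy=6,interpolation=2))"
```

```text
t 11.75 tcp [530.3  74.2 140.9] yaw 93.4 gap 31.1 F [ 0.8 -0.4 -0. ] | delta [-0.1  -0.19  4.49] twist 0.15299599484698945
```

View pics/c4.png

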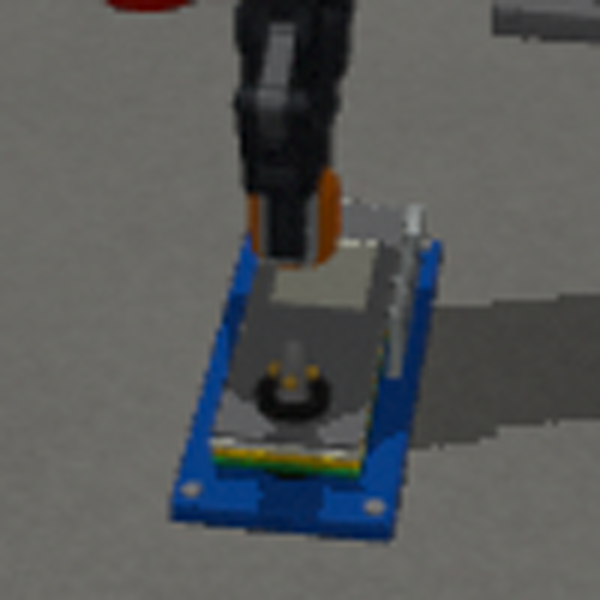

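The cap is over the stud line: cap centre at crop x≈295, stud tip at (293,350). The boards are flush.

Emit:
move_arm(
  deltas=[
    {"x":-0.1,"y":-0.2,"z":0.8,"twist":0.1},
    {"x":-0.1,"y":-0.2,"z":1.6,"twist":0.1},
    {"x":-0.1,"y":-0.2,"z":2.4,"twist":0.1},
    {"x":-0.1,"y":-0.2,"z":3.2,"twist":0.1},
    {"x":-0.1,"y":-0.2,"z":4,"twist":0.1},
    {"x":-0.1,"y":-0.2,"z":4.4,"twist":0.1},
    {"x":-0.1,"y":-0.2,"z":4.4,"twist":0.1},
    {"x":-0.1,"y":-0.2,"z":4.4,"twist":0.1},
  ],
)

```text
clock: 12.6
tcp_pos: [532.6, 70.3, 97.3]
ee_rot: [0.0, -0.027, 1.0, 0.0]
contact_force: [0.6, -0.2, -0.6]
finger_gap: 31.2
gripper_force: 69.4
```

```bash
python3 -c "
from h import *
rel(np.array([531.4,72.4,78]),93.2)
im=snap('side','s5.png');h=cv2.cvtColor(im,cv2.COLOR_RGB2HSV)
p=sensors.get_state()['tcp_pos'];mz=p[2]-22.1
print('cap edges pred',[proj('side',[p[0]+e,p[1],mz+16])[0].round(1).tolist() for e in(17,-17)],'tip pred',proj('side',[531.4,72.4,69]).round(1))
for v in range(186,206,3):
  u=np.nonzero((h[v,230:280,0]<20)&(h[v,230:280,1]>150))[0]; print(v,u.min()+230 if len(u) else None,u.max()+230 if len(u) else None)
"
```

```text
t 12.6 tcp [532.6  70.3  97.3] yaw 93.1 gap 31.2 F [ 0.6 -0.2 -0.6] | delta [0.1  0.22 1.93] twist -0.12083079365750393
cap edges pred [[241.1, 198.0], [255.4, 199.7]] tip pred [[248.5 207.1]]
186 None None
189 None None
192 252 253
195 252 255
198 241 255
201 241 255
204 252 254
```

Emit:
move_arm(
  deltas=[
    {"x":0.1,"y":0.2,"z":0,"twist":0},
    {"x":0.1,"y":0.2,"z":0.4,"twist":0},
    {"x":0.1,"y":0.2,"z":0.8,"twist":0},
    {"x":0.1,"y":0.2,"z":1.2,"twist":0},
    {"x":0.1,"y":0.2,"z":1.6,"twist":0},
    {"x":0.1,"y":0.2,"z":1.8,"twist":0},
    {"x":0.1,"y":0.2,"z":1.8,"twist":0},
    {"x":0.1,"y":0.2,"z":1.8,"twist":0},
  ],
)

```text
clock: 13.45
tcp_pos: [531.4, 72.2, 79.3]
ee_rot: [-0.0, -0.027, 1.0, -0.0]
contact_force: [0.6, -0.0, -0.9]
finger_gap: 30.8
gripper_force: 69.4
```

```bash
python3 -c "
from h import *
rel(np.array([531.4,72.4,67.1]),93.2);print(sensors.get_state()['torque'])"
```

```text
t 13.45 tcp [531.4  72.2  79.3] yaw 93.1 gap 30.8 F [ 0.6 -0.  -0.9] | delta [-0.01  0.02  1.22] twist -0.11968269409386778
[ 0.01122486 -0.03133115 -0.00015516]
```

Emit:
move_arm(
  deltas=[
    {"x":0,"y":0,"z":0.1,"twist":0},
    {"x":0,"y":0,"z":0.2,"twist":0},
    {"x":0,"y":0,"z":0.3,"twist":0},
    {"x":0,"y":0,"z":0.4,"twist":0},
    {"x":0,"y":0,"z":0.4,"twist":0},
  ],
)

```text
clock: 13.95
tcp_pos: [531.7, 72.1, 75.8]
ee_rot: [0.0, -0.027, 1.0, 0.0]
contact_force: [-1.2, 0.1, 4.8]
finger_gap: 31.2
gripper_force: 70.1
```

Emit:
move_arm(
  deltas=[
    {"x":0,"y":0,"z":0.1,"twist":0},
    {"x":0,"y":0,"z":0.2,"twist":0},
    {"x":0,"y":0,"z":0.3,"twist":0},
    {"x":0,"y":0,"z":0.3,"twist":0},
  ],
)

```text
clock: 14.35
tcp_pos: [531.3, 72.1, 72.3]
ee_rot: [0.0, -0.027, 1.0, -0.0]
contact_force: [1.0, -0.2, -0.4]
finger_gap: 31.0
gripper_force: 69.4
```

Emit:
move_arm(
  deltas=[
    {"x":0,"y":0,"z":0.1,"twist":0},
    {"x":0,"y":0,"z":0.2,"twist":0},
    {"x":0,"y":0,"z":0.3,"twist":0},
    {"x":0,"y":0,"z":0.4,"twist":0},
    {"x":0,"y":0,"z":0.4,"twist":0},
  ],
)

```text
clock: 14.85
tcp_pos: [531.1, 72.3, 68.3]
ee_rot: [-0.0, -0.027, 1.0, 0.0]
contact_force: [-1.2, -0.5, 3.2]
finger_gap: 31.3
gripper_force: 70.0
```

Emit:
move_arm(
  deltas=[
    {"x":0,"y":0,"z":0.1,"twist":0},
    {"x":0,"y":0,"z":0.15,"twist":0},
    {"x":0,"y":0,"z":0.15,"twist":0},
  ],
)

```text
clock: 15.15
tcp_pos: [531.2, 72.3, 67.1]
ee_rot: [-0.0, -0.027, 1.0, 0.0]
contact_force: [-2.7, -1.4, 6.5]
finger_gap: 31.5
gripper_force: 70.4
```

Emit:
move_arm(
  deltas=[
    {"x":0,"y":0,"z":0.1,"twist":0},
    {"x":0,"y":0,"z":0.15,"twist":0},
    {"x":0,"y":0,"z":0.15,"twist":0},
    {"x":0,"y":0,"z":0.15,"twist":0},
  ],
)

```text
clock: 15.55
tcp_pos: [531.3, 72.3, 66.0]
ee_rot: [-0.0, -0.027, 1.0, 0.0]
contact_force: [-5.0, -0.8, 10.6]
finger_gap: 31.1
gripper_force: 71.1
```

```bash
python3 -c "
from h import *
snap('top','t6.png');snap('side','s6.png')
rel(np.array([531.4,72.4,67.1]),93.2)
a=cv2.imread('pics/t6.png')[150:250,205:325];s=cv2.imread('pics/s6.png')[160:260,205:285]
cv2.imwrite('pics/c6.png',np.hstack([cv2.resize(a,None,fx=3,fy=5,interpolation=2),cv2.resize(s,None,fx=5,fy=5,interpolation=2)]))"
```

```text
t 15.65 tcp [531.2  72.3  66. ] yaw 93.1 gap 30.8 F [-4.6 -0.3 10.5] | delta [-0.02  0.01 -0.11] twist -0.11917782770970575
```

View pics/c6.png

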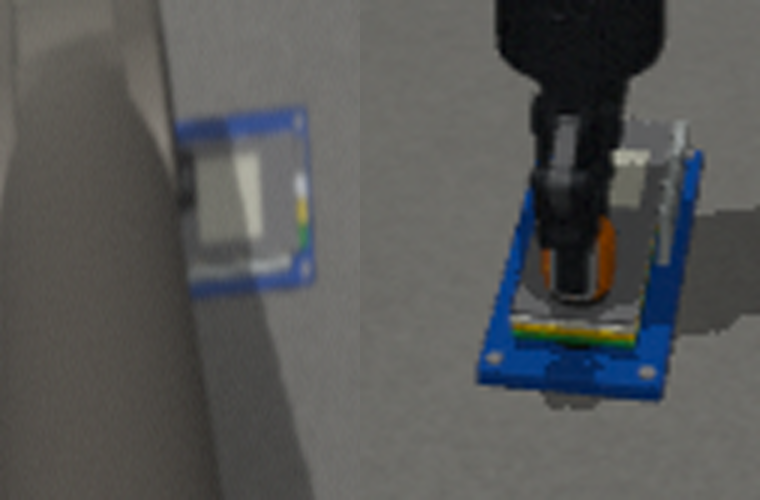

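The cap is seated on the washer at crop (578,270), held upright by the fingers with about 10.5 N down. The boards are still flush, so I'm handing in.

```bash
python3 -c "
from h import *
print(ctrl.hand_in())"
```

```text
the job is handed in; nothing more can be done
None
```

I handed the job in with all four boards flush along the fence and the orange cap snapped onto the stud, the fingers still pressing it on the washer with about 10 N; `ctrl.hand_in()` returned no verdict.

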